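# Index the edge-inking table and load a card-case cover

### The job

The edge-inking table has three wooden card-case covers in its holders and one holder still empty. Wind the handwheel clockwise (three turns to a station) until the empty holder has come round and stands square at the loading side, facing the robot, with the wheel's handle straight up; then take the cover of the same width and height as those three out of the leaning rack, tip its lower edge into that holder's groove, straighten it up under the two keepers so that it stands upright and fully home like the others, and let go. Do not push the other boards, the tools, jar, tin or spool about.

Things in the scene. Friction and masses are not known exactly. Their poses are not given: they have to be found in the camera images.
- rotary_table (a joint): Angle of the rotary table (steel disc 230 mm across, top 155 mm above the bench, four holders at quarter turns), rad, growing counter-clockwise from above. 0: the empty holder is square at the loading side, over the brass pointer of the base. Starts between -1.7 and -0.75. Driven by the handwheel through a worm: always 1/12 of its angle (30 deg a turn); hardly gives when pushed by hand.
- handwheel (a joint): Angle of the handwheel, rad, growing clockwise as seen from the handle's end; 12 x the table's angle, so it starts between -20.2 and -9 and is 0 when the empty holder is square at the loading side. The handle is straight up at every multiple of 2 pi. Turning takes 4 to 6 N at the handle; it stays where it is left.
- wheel_axis (a point): Point on the axis of the handwheel (black disc 112 mm across, axis level, 100 mm above the bench, at the robot's right of the machine), level with handle_mid, 52 mm out from the disc. Its y axis runs along the wheel's axis to the machine; its z turns with the wheel and points to the handle. At wheel angle q the handle is 43 mm x sin q along the indexer's x and 43 mm x cos q above this point.
- handle_mid (a point): Point to grip on the wheel's handle, a black cylinder 22 mm in diameter, 80 mm long, level, parallel to the wheel's axis and 43 mm off it; it turns freely on its pin, so it can be held while the wheel goes round. The point is on the handle's axis, 52 mm out from the disc's face, 32 mm from the free end. y axis: along the handle to the disc.
- empty_slot (a point): Centre of the groove's floor in the empty holder (167 mm above the bench), fixed to the table. x: level, inwards to the table's axis 78 mm away; y: along the groove; z: up. Groove 12 mm wide, 108 long between end cheeks 24 mm high, 16 deep: 8 mm straight walls, then both lips chamfered out 8 mm at 45 deg. With the table home its axes are parallel to the indexer's.
- keepers (a point): Middle between the tips of the empty holder's two keepers: steel fingers on upright rests just behind the groove (rest face 6.5 mm inwards of the groove's middle), 40 to 51 mm either side, 84 to 89 mm above the groove's floor. They reach over the groove to 1 mm outside its middle, so a board goes in leaning outwards, then is straightened under them. Axes as empty_slot; this point is at their underside.
- cover_mid (a point): Centre of the cover to load: a loose wooden board 8 mm thick (its x), 100 wide (y), 80 tall (z, up when upright), about 45 g. It starts in any of the rack's three grooves, its top leaning 15 deg towards the robot's side; the groove covers its lowest 32 mm on the robot's side, 16 mm on the other. Either face may look at the robot when loaded.
- rack: Light wooden rack, 206 x 116 mm, with three parallel leaning grooves 62 mm apart (along its x), turned by up to 0.3 rad. Origin at the centre of its underside. Fixed.
- indexer: The machine, fixed: bed 340 x 250 x 30 mm, rotary table, handwheel, and at the rear a column 385 mm high with an inking head over the rear holder, 263 to 378 mm above the bench, starting 55 mm behind the table's axis. Origin on the bench under the table's axis; x: loading side to rear, y: left. Turned up to 0.2 rad. Loaded boards (fast): tops at 247 mm, keepers 256.
- narrow_board_mid (a point): Centre of a narrower board (66 wide x 80 tall x 8 mm) in the rack; stays there.
- low_board_mid (a point): Centre of a lower board (100 wide x 56 tall x 8 mm) in the rack; stays there.
- mallet: Wooden mallet lying on the bench, 60 mm high and 275 mm long, right of the handwheel. Origin under the middle of its head; the handle runs to its -x.
- hammer: Hammer lying on the bench, 260 mm long, 26 mm high. Origin under its middle.
- setter: Steel setting tool standing on its round foot, 50 mm in diameter, 115 mm high. Origin under its middle.
- ink_jar: Small amber jar, 48 mm in diameter, 62 mm high. Origin under its middle.
- glue_tin: Tin, 68 mm in diameter, 85 mm high. Origin under its middle.
- spool: Thread spool standing on its flange, 74 mm in diameter, 90 mm high. Origin under its middle.

How it is judged:
On the way, in this order (a step that is already met when the one before it is completed fails the run):
1. the table has been wound so that the empty holder stands square at the loading side (within 2 degrees) and rests there (value of joint rotary_table between -0.035 and 0.035 rad), for 0.5 s.
2. the cover stands upright and home in the groove of that holder, under its keepers (z of cover_mid in the frame of empty_slot between 0.036 and 0.044 m and horizontal distance between cover_mid and empty_slot below 0.012 m and angle between cover_mid's own z axis and vertical below 0.1 rad), for 0.2 s.
At the end, for the whole second after the job is handed in: The rotary table is within 2 degrees of having the empty holder square at the loading side (handle straight up within 24 degrees); the cover stands upright (within 5.7 degrees) in that holder's groove, along it (within 8 degrees), under its keepers, on its floor within 4 mm, at rest and released (all of step 1 and all of step 2 and angle between the y axis of cover_mid and the y axis of empty_slot, either way round below 0.14 rad); the robot touches nothing.
It fails at once if another board in the rack is shifted by more than 20 mm (distance of any of narrow_board_mid, low_board_mid from where it was at the start of the episode above 0.02 m).
It fails at once if a tool, the jar, the tin or the spool is pushed by more than 30 mm or knocked over (distance of any of mallet, hammer, setter, ink_jar, glue_tin, spool from where it was at the start of the episode above 0.03 m or angle between any of setter, ink_jar, glue_tin, spool's own z axis and vertical above 0.5 rad).
It also fails if it takes over 72 s, if anything falls off the work surface, if the arm or the gripper's body presses on something with over 40 N, if the wrist force passes 120 N, or if a joint passes its speed limit or range.

### The arm

A 6-joint arm with a two-finger parallel gripper is mounted at the origin on the work surface. World frame = base frame: x ahead of the robot, y to its left, z up, the work surface at z = 0. Lengths are in m, angles in rad, forces in N, time in s.
With the tool pointing down it reaches from about 0.35 to 0.775 m from the base axis. Payload 7.3 kg.
Tool frame: the origin (TCP) lies between the finger pads; the fingertips stand 17 mm ahead of it and the grasp point (between the pads) lies 2 mm behind it; z points along the fingers, y is the line along which they close (so a half turn about z gives the same grasp; the last joint's range is limited). The gripper opens to 92 mm and grips with 3 to 60 N. Pads are 19 mm wide; open, the fingers measure 130 mm over their backs; the gripper's body (75 mm by 190 mm) begins 47 mm behind the grasp point.
Start: joints at [-1.317, 0.342, 1.524, -0, 1.275, -0.146], TCP at [0.204, -0.484, 0.244] pointing down, gripper open.
Joint ranges: [-2.53, 2.53], [-0.77, 2.02], [0.04, 2.7], [-1, 4.14], [0.28, 2.66], [-3.11, 3.11]. Speed limits (rad/s): [2.57, 2.57, 3.14, 3.14, 3.14, 3.14].

### API

Orientations are given as [roll, pitch, yaw] about the fixed x, y, z axes, in that order (R = Rz(yaw) Ry(pitch) Rx(roll)).
In Python, from cell import robot, optics gives the robot as it stands.
- The arm moves only by the tool play_rows, never from a script. Its argument "rows" is a list of rows, each a list of 7 numbers: the shift along the tool's x, y, z in cm, then the turn, a rotation vector about the tool's x, y, z in rad, then the opening, from 0 (shut) to 1 (fully open). In form: [[tx, ty, tz, wx, wy, wz, grip], ...]. A call has 1 to 20 rows; each row is the pose to reach, as a shift and turn from the pose commanded when the call began, along the tool's axes at that moment; what a row does not reach only later rows make up. A row lasts 1/10 s, in which the tool goes at most 50 mm and 8.59 degrees, less where a joint would pass 70% of its speed; a pose out of reach is approached as far as the arm can. A call with a gripper value outside its range is refused whole. The fingers move at their own pace and stop on an object; "squeeze" is the grip in N (left out, the last holds). Time passes only in rows, so rows that repeat a pose let the fingers close. It gives the time, the measured TCP pose, the force, the opening and the grip force at its end, in the units of the state.
- robot.observe(): the state, without advancing time (a new reading comes with each control period).
- optics.read_camera(name): name is "scene" or "top" or "wrist"; returns (picture, depth): 384x512x3 uint8, red, green, blue; 384x512 float32, m along the optical axis (not along the pixel's ray), 0 where there is no reading.
- optics.camera_model(name): a dict with "fx", "fy", "cx", "cy" (pixels), "dist" ([k1, k2, p1, p2, k3] as OpenCV has them; the pictures are not rectified), "origin" and "rotation" of the camera in the world; the wrist camera has in their place "tool_from_camera" (4x4, takes a point from camera to tool coordinates, whose origin is the TCP and whose axes are the flange's). Camera axes: x right, y up, looking along -z (the intrinsics and any distortion apply to the point x, -y, -z); pixel columns grow to the right and rows downward; lengths in m; the calibration is good to about 2 mm. A picture is of the moment at which its call begins: read the wrist's pose just before it. camera_model takes no time and is no camera call.
- robot.hand_in(): hands the job in; it is judged then, once.
The state is a dict: "time": time; "qpos": joint angles; "qvel": joint speeds; "joint_efforts": joint torques, N m; "tool_pos": TCP position; "tool_rot": TCP orientation; "contact_force": force on the tool from outside, world axes, zero at the start; "torque": the same for the moment, N m; "opening": finger opening in m; "grip_force": force on a finger pad.
Only numpy, scipy, OpenCV 4.12 (cv2) and the standard library are available. Lean on these libraries where they do the work, as an engineer would, in place of code of your own. Each camera call takes 0.05 s, during which the arm holds its last target. There are 200 camera calls.

## Working session

There is one attempt and no reset: what is moved stays moved. The work goes in short steps, Python scripts to look and compute and a tool call to move; the robot and the scene stay as the last step left them, time stands still between calls to the robot, and variables do not carry over. Pictures are saved under pics/ and viewed, at most 10 in all, crops included, and the job is handed in when it is done.

Besides the shell and the picture viewer there is one more tool, called after "Call:" by a JSON object that holds its "op" and its "data". play_rows: Moves the arm, as the interface text tells. Its arguments: {"type":"object","properties":{"rows":{"type":"array"},"squeeze":{"type":"number"}},"required":["rows"]}

```bash
ls; mkdir -p pics; cat > h.py <<'E'
import numpy as np, cv2
from cell import robot, optics
from scipy.spatial.transform import Rotation as R
def cam(name):
    s=robot.observe(); img,d=optics.read_camera(name); m=optics.camera_model(name)
    if name=="wrist":
        T=np.eye(4); T[:3,:3]=R.from_euler('xyz',s["tool_rot"]).as_matrix(); T[:3,3]=s["tool_pos"]
        T=T@np.array(m["tool_from_camera"])
    else:
        T=np.eye(4); T[:3,:3]=np.array(m["rotation"]).reshape(3,3); T[:3,3]=m["origin"]
    return img,d,m,T
def rays(m,T,px):
    K=np.array([[m["fx"],0,m["cx"]],[0,m["fy"],m["cy"]],[0,0,1.]])
    u=cv2.undistortPoints(np.array(px,float).reshape(-1,1,2),K,np.array(m["dist"],float)).reshape(-1,2)
    dirs=np.c_[u[:,0],-u[:,1],-np.ones(len(u))]@T[:3,:3].T
    return T[:3,3],dirs   # point = o + depth*dir
def cloud(d,m,T):
    v,u=np.mgrid[:d.shape[0],:d.shape[1]]
    o,D=rays(m,T,np.c_[u.ravel(),v.ravel()])
    P=o+D*d.reshape(-1,1); P[d.ravel()==0]=np.nan
    return P.reshape(*d.shape,3)
def onplane(m,T,px,z):
    o,D=rays(m,T,px); return o+D*((z-o[2])/D[:,2])[:,None]
def save(n,img): cv2.imwrite(f"pics/{n}.png",cv2.cvtColor(img,cv2.COLOR_RGB2BGR))
E
python3 - <<'E'
from h import *
s=robot.observe(); print(s)
for n in("scene","top"):
    img,d,m,T=cam(n); np.savez(f"{n}0.npz",img=img,d=d,T=T); save(n+"0",img); print(n,{k:m[k] for k in m if k!='rotation'},T[:3,:3].round(3).tolist())
print(optics.camera_model("wrist"))
E
```

```text
pics
{'time': 0.0, 'qpos': array([-1.31697988e+00,  3.42739412e-01,  1.52501564e+00, -4.63029463e-05,
        1.27540025e+00, -1.45977465e-01]), 'qvel': array([-0.00011879, -0.00039593,  0.00131426,  0.00089207, -0.0009147 ,
        0.00024335]), 'joint_efforts': array([-1.67257822e-03, -4.31255865e+01, -2.44218671e+01,  7.18111242e-02,
        5.61797374e-02, -9.93968547e-05]), 'tool_pos': array([ 0.20426674, -0.48321638,  0.24303677]), 'tool_rot': array([-3.14004019e+00, -1.83496508e-04,  3.99807279e-01]), 'contact_force': array([0.35141949, 0.2580416 , 0.33851966]), 'torque': array([ 0.00669231, -0.03143881, -0.01507995]), 'grip_force': 0.0, 'opening': 0.09156588609214271}Traceback (most recent call last):
  File "<stdin>", line 4, in <module>
  File "h.py", line 10, in cam
    T=np.eye(4); T[:3,:3]=np.array(m["rotation"]).reshape(3,3); T[:3,3]=m["origin"]
                          ~~~~~~~~~~~~~~~~~~~~~~~~~~~~~~~^^^^^
ValueError: cannot reshape array of size 3 into shape (3,3)
```

```bash
sed -i "s/np.array(m\[\"rotation\"\]).reshape(3,3)/R.from_euler('xyz',m['rotation']).as_matrix()/" h.py
python3 - <<'E'
from h import *
for n in("scene","top"):
    img,d,m,T=cam(n); np.savez(f"{n}0.npz",img=img,d=d,T=T); save(n+"0",img); print(n,m)
    P=cloud(d,m,T); print(P[300,100],P[200,256])
print(optics.camera_model("wrist"))
E
```

```text
scene {'fx': 416.3709003623506, 'fy': 416.3709003623506, 'cx': 250.76518931756755, 'cy': 181.30836157828233, 'dist': array([-0.11309297,  0.        ,  0.        ,  0.        ,  0.        ]), 'origin': array([1.41006361, 0.14882444, 0.82898323]), 'rotation': array([0.90723678, 0.00889617, 1.7834772 ])}
[ 0.91952218 -0.32715773  0.02444507] [ 0.67816879 -0.00240548  0.18858497]
top {'fx': 380.2153024441113, 'fy': 380.2153024441113, 'cx': 261.46101652874165, 'cy': 197.85734013953046, 'dist': array([0.00964051, 0.        , 0.        , 0.        , 0.        ]), 'origin': array([ 0.42710606, -0.04000644,  1.11997698]), 'rotation': array([ 0.14918401,  0.01996232, -1.58720078])}
[0.30741823 0.44925863 0.00078392] [ 0.56734122 -0.00898572  0.15390291]
{'fx': 266.6115641838236, 'fy': 266.6115641838236, 'cx': 253.27391600691973, 'cy': 193.7357745437661, 'dist': array([-0.06404617,  0.        ,  0.        ,  0.        ,  0.        ]), 'tool_from_camera': array([[ 5.66770735e-04,  9.62193212e-01,  2.72367218e-01,
         7.34883426e-02],
       [ 9.99999639e-01, -7.17942573e-04,  4.55373963e-04,
         4.88046819e-04],
       [ 6.33701758e-04,  2.72366862e-01, -9.62193271e-01,
        -1.39857105e-01],
       [ 0.00000000e+00,  0.00000000e+00,  0.00000000e+00,
         1.00000000e+00]])}
```

View pics/scene0.png

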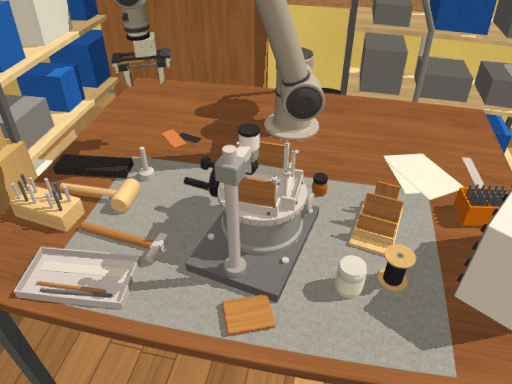

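View pics/top0.png

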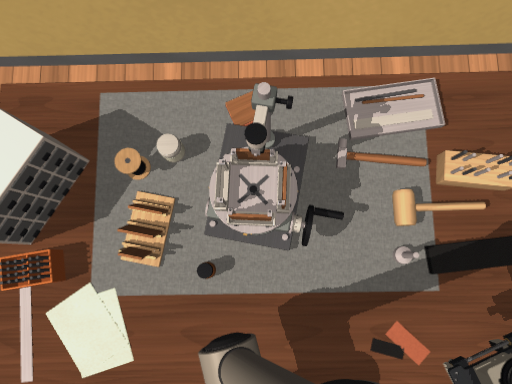

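```bash
python3 - <<'E'
from h import *
f=np.load("top0.npz"); img=f["img"]; 
a=cv2.resize(img[110:280,195:360],None,fx=3.4,fy=3.4,interpolation=3)
b=cv2.resize(img[185:270,110:185],None,fx=3,fy=3,interpolation=3)
c=np.zeros((590,800,3),np.uint8); c[:578,:561]=a; c[:255,565:790]=b
s=np.load("scene0.npz")["img"][175:255,345:410]; e=cv2.resize(s,None,fx=3.6,fy=3.6,interpolation=3); c[260:260+e.shape[0],565:565+e.shape[1]]=e
save("crop0",c)
m=optics.camera_model("top"); P=cloud(f["d"],m,f["T"])
for uv in [(253,188),(215,185),(290,185),(245,215),(250,155),(310,210),(325,213),(340,215),(305,240),(141,258),(138,230),(150,208),(404,207),(403,255),(206,270),(168,147),(127,160),(265,90)]:
    print(uv,P[uv[1],uv[0]].round(3))
E
```

```text
(253, 188) [ 0.599 -0.002  0.155]
(215, 185) [0.608 0.096 0.155]
(290, 185) [ 0.605 -0.097  0.154]
(245, 215) [0.519 0.014 0.247]
(250, 155) [0.672 0.003 0.207]
(310, 210) [ 0.54  -0.148  0.142]
(325, 213) [ 0.536 -0.191  0.105]
(340, 215) [ 0.529 -0.231  0.108]
(305, 240) [ 0.464 -0.133  0.133]
(141, 258) [0.425 0.303 0.094]
(138, 230) [0.501 0.319 0.078]
(150, 208) [0.564 0.293 0.061]
(404, 207) [ 0.554 -0.419  0.057]
(403, 255) [ 0.421 -0.412  0.042]
(206, 270) [0.389 0.134 0.06 ]
(168, 147) [0.734 0.24  0.083]
(127, 160) [0.698 0.354 0.086]
(265, 90) [ 0.762 -0.038  0.382]
```

View pics/crop0.png

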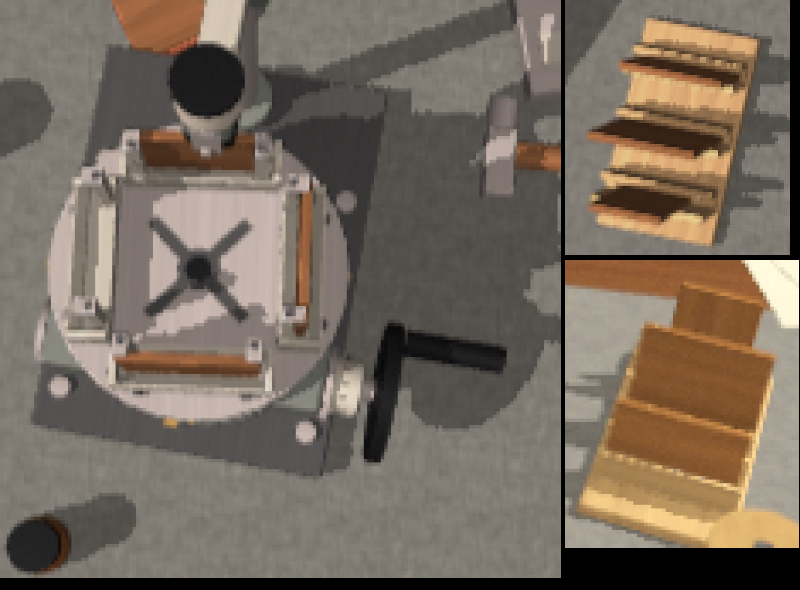

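```bash
cat > m1.py <<'E'
from h import *
f=np.load("top0.npz"); img=f["img"].astype(int); m=optics.camera_model("top"); P=cloud(f["d"],m,f["T"]); X,Y,Z=P[...,0],P[...,1],P[...,2]
hsv=cv2.cvtColor(f["img"],cv2.COLOR_RGB2HSV)
def fit(msk,n):
    q=P[msk]; c=q[:,:2].mean(0); u,s,v=np.linalg.svd(q[:,:2]-c,full_matrices=False); d=v[0]
    t=(q[:,:2]-c)@d; print(n,len(q),"c",c.round(4),"z",np.median(q[:,2]).round(4),"ang",np.degrees(np.arctan2(d[1],d[0])).round(1),"ends",(c+d*t.min()).round(3),(c+d*t.max()).round(3),"w",np.ptp((q[:,:2]-c)@v[1]).round(3)); return c,d
near=(np.hypot(X-.6,Y)<.16)
disc=(near&(abs(Z-.155)<.006)).astype(np.uint8)
cs,_=cv2.findContours(disc,cv2.RETR_EXTERNAL,cv2.CHAIN_APPROX_NONE); c=max(cs,key=cv2.contourArea).reshape(-1,2)
c=c[abs(P[c[:,1],c[:,0],2]-.155)<.008]
w=onplane(m,f["T"],c,.155); 
for _ in range(8):
    A=np.c_[2*w[:,:2],np.ones(len(w))]; s=np.linalg.lstsq(A,(w[:,:2]**2).sum(1),rcond=None)[0]; r=np.sqrt(s[2]+s[0]**2+s[1]**2); e=np.hypot(w[:,0]-s[0],w[:,1]-s[1])-r; w=w[abs(e)<max(2*np.median(abs(e)),.002)]
print("table",s[:2],r,len(w))
brown=(hsv[...,0]<16)&(hsv[...,1]>100)
for n,mk in [("near",X<.56),("right",(Y<-.05)&(abs(X-.6)<.08)),("rear",X>.65)]:
    mm=near&brown&(abs(Z-.247)<.006)&mk
    if mm.sum()>8: fit(mm,n)
bed=(abs(Z-.03)<.008)&(np.hypot(X-.6,Y)<.26); 
cs,_=cv2.findContours(bed.astype(np.uint8),0,1); c=max(cs,key=cv2.contourArea); w=onplane(m,f["T"],c.reshape(-1,2),.03)[:,:2]
rr=cv2.minAreaRect((w*1000).astype(np.float32)); print("bed",rr)
dark=(hsv[...,2]<70)
fit(dark&(Y<-.17)&(Y>-.27)&(abs(X-.53)<.06)&(Z>.07),"handle")
fit(dark&(Y<-.125)&(Y>-.165)&(abs(X-.5)<.1)&(Z>.04),"disc")
rk=(abs(X-.49)<.16)&(Y>.2)&(Y<.37)
for lo,hi in[(.0755,.11),(.055,.0755),(.03,.05)]:
  n,lab,st,ce=cv2.connectedComponentsWithStats((rk&(Z>lo)&(Z<hi)).astype(np.uint8))
  for i in range(1,n):
    if st[i,4]>15: fit(lab==i,f"rack{lo}")
gold=(hsv[...,0]>15)&(hsv[...,0]<30)&(hsv[...,1]>120)&(X<.5)&(X>.42)&(abs(Y)<.1)
if gold.sum(): fit(gold,"pointer")
E
python3 m1.py
```

```text
table [ 0.57571383 -0.00686993] 0.09249514811138808 119
near 133 c [ 0.5225 -0.0045] z 0.2456 ang 101.2 ends [ 0.538 -0.083] [0.512 0.05 ] w 0.039
right 116 c [ 0.5931 -0.079 ] z 0.246 ang 176.6 ends [ 0.639 -0.082] [ 0.544 -0.076] w 0.008
rear 62 c [6.746e-01 6.000e-04] z 0.2455 ang 86.5 ends [ 0.672 -0.045] [0.677 0.034] w 0.008
bed ((490.2280578613281, 19.83386993408203), (249.0283203125, 53.66642379760742), 79.40047454833984)
handle 210 c [ 0.5361 -0.2047] z 0.1032 ang -101.9 ends [ 0.543 -0.17 ] [ 0.529 -0.24 ] w 0.021
disc 300 c [ 0.5047 -0.1422] z 0.1387 ang 168.0 ends [ 0.56  -0.154] [ 0.452 -0.131] w 0.021
rack0.0755 185 c [0.4953 0.3187] z 0.0937 ang 77.7 ends [0.485 0.272] [0.506 0.369] w 0.014
rack0.0755 132 c [0.435  0.3315] z 0.0936 ang 78.0 ends [0.428 0.301] [0.442 0.366] w 0.013
rack0.055 132 c [0.5606 0.3011] z 0.0712 ang 77.7 ends [0.551 0.255] [0.572 0.352] w 0.012
rack0.055 74 c [0.5041 0.3165] z 0.0656 ang 76.8 ends [0.493 0.27 ] [0.516 0.366] w 0.01
rack0.055 65 c [0.4433 0.3291] z 0.0661 ang -103.7 ends [0.451 0.361] [0.436 0.299] w 0.01
rack0.03 191 c [0.574  0.2947] z 0.037 ang -107.1 ends [0.592 0.353] [0.56  0.248] w 0.032
rack0.03 27 c [0.5587 0.3207] z 0.0463 ang -102.4 ends [0.567 0.359] [0.551 0.284] w 0.002
rack0.03 206 c [0.5136 0.3091] z 0.0374 ang -106.4 ends [0.53  0.365] [0.5   0.261] w 0.032
rack0.03 221 c [0.4503 0.3153] z 0.0379 ang -110.1 ends [0.47  0.371] [0.435 0.274] w 0.034
pointer 5 c [0.4824 0.023 ] z 0.1341 ang -97.1 ends [0.483 0.027] [0.482 0.019] w 0.003
```

Call:
{"op": "play_rows", "data": {"rows": [[41.2,-12.4,0,0,0,-0.97,1],[41.2,-12.4,0,0,0,-0.97,1],[41.2,-12.4,0,0,0,-0.97,1],[41.2,-12.4,0,0,0,-0.97,1],[41.2,-12.4,0,0,0,-0.97,1],[41.2,-12.4,0,0,0,-0.97,1],[41.2,-12.4,0,0,0,-0.97,1],[41.2,-12.4,0,0,0,-0.97,1],[41.2,-12.4,0,0,0,-0.97,1],[41.2,-12.4,0,0,0,-0.97,1],[41.2,-12.4,0,0,0,-0.97,1],[41.2,-12.4,0,0,0,-0.97,1],[41.2,-12.4,0,0,0,-0.97,1]], "squeeze": 20}}

```text
time: 1.45
tool_pos: [0.5348, -0.2101, 0.2438]
tool_rot: [-3.141, 0.0, 1.368]
contact_force: [0.6, 0.2, -0.3]
opening: 0.0916
grip_force: 0.0
```

```bash
python3 - <<'E'
from h import *
img,d,m,T=cam("wrist"); np.savez("w1.npz",img=img,d=d,T=T); save("w1",img)
P=cloud(d,m,T); X,Y,Z=P[...,0],P[...,1],P[...,2]; V=img.max(2)
mk=(V<70)&(Y<-.165)&(Y>-.27)&(abs(X-.53)<.05)&(Z>.07)&(Z<.13)
q=P[mk]; print(mk.sum(),q.mean(0),np.percentile(q[:,2],[5,50,90,98]))
if mk.sum()>50:
    from_c=q[:,:2].mean(0); v=np.linalg.svd(q[:,:2]-from_c,full_matrices=False)[2]; print(np.degrees(np.arctan2(v[0,1],v[0,0])))
    t=(q[:,:2]-from_c)@v[0]; n=(q[:,:2]-from_c)@v[1]
    print(np.percentile(t,[0,100]),np.percentile(n,[1,99]),v)
E
```

```text
1341 [ 0.53744271 -0.20089423  0.1026356 ] [0.09720621 0.10338081 0.10515858 0.10587371]
-101.49333573189247
[-0.03791165  0.03960204] [-0.01075352  0.01037584] [[-0.19925395 -0.97994789]
 [ 0.97994789 -0.19925395]]
```

View pics/w1.png

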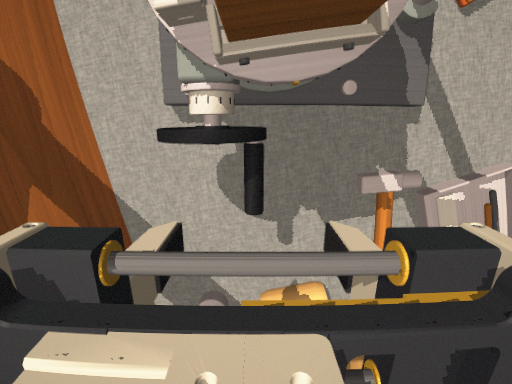

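Call:
{"op": "play_rows", "data": {"rows": [[0.2,0.1,4,0,0,0,1],[0.2,0.1,8,0,0,0,1],[0.2,0.1,12,0,0,0,0.8],[0.2,0.1,14.2,0,0,0,0.6],[0.2,0.1,15.1,0,0,0,0.5],[0.2,0.1,15.1,0,0,0,0.4],[0.2,0.1,15.1,0,0,0,0.1],[0.2,0.1,15.1,0,0,0,0.1],[0.2,0.1,15.1,0,0,0,0.1],[0.2,0.1,15.1,0,0,0,0.1],[0.2,0.1,15.1,0,0,0,0.1],[0.2,0.1,15.1,0,0,0,0.1]]}}

```text
time: 2.7
tool_pos: [0.5358, -0.207, 0.0926]
tool_rot: [-3.139, -0.0, 1.37]
contact_force: [-4.7, 0.7, 2.1]
opening: 0.0212
grip_force: 20.0
```

```bash
cat > arc.py <<'E'
import sys,numpy as np
a,b,n=float(sys.argv[1]),float(sys.argv[2]),int(sys.argv[3])
q=np.linspace(a,b,n+1)[1:]
print([[0,round(4.3*(np.sin(x)-np.sin(a)),2),round(-4.3*(np.cos(x)-np.cos(a)),2),0,0,0,0.1] for x in q])
E
python3 arc.py 1.70 3.1416 12
```

```text
[[0, np.float64(-0.1), np.float64(0.51), 0, 0, 0, 0.1], [0, np.float64(-0.25), np.float64(1.0), 0, 0, 0, 0.1], [0, np.float64(-0.47), np.float64(1.47), 0, 0, 0, 0.1], [0, np.float64(-0.74), np.float64(1.91), 0, 0, 0, 0.1], [0, np.float64(-1.06), np.float64(2.31), 0, 0, 0, 0.1], [0, np.float64(-1.43), np.float64(2.68), 0, 0, 0, 0.1], [0, np.float64(-1.83), np.float64(2.99), 0, 0, 0, 0.1], [0, np.float64(-2.28), np.float64(3.26), 0, 0, 0, 0.1], [0, np.float64(-2.75), np.float64(3.47), 0, 0, 0, 0.1], [0, np.float64(-3.24), np.float64(3.62), 0, 0, 0, 0.1], [0, np.float64(-3.75), np.float64(3.71), 0, 0, 0, 0.1], [0, np.float64(-4.26), np.float64(3.75), 0, 0, 0, 0.1]]
```

Call:
{"op": "play_rows", "data": {"rows": [[0,-0.1,0.51,0,0,0,0.1],[0,-0.25,1.0,0,0,0,0.1],[0,-0.47,1.47,0,0,0,0.1],[0,-0.74,1.91,0,0,0,0.1],[0,-1.06,2.31,0,0,0,0.1],[0,-1.43,2.68,0,0,0,0.1],[0,-1.83,2.99,0,0,0,0.1],[0,-2.28,3.26,0,0,0,0.1],[0,-2.75,3.47,0,0,0,0.1],[0,-3.24,3.62,0,0,0,0.1],[0,-3.75,3.71,0,0,0,0.1],[0,-4.26,3.75,0,0,0,0.1]]}}

```text
time: 3.9
tool_pos: [0.4954, -0.1989, 0.0545]
tool_rot: [3.141, 0.0, 1.37]
contact_force: [4.5, -1.2, -3.9]
opening: 0.0214
grip_force: 20.0
```

```bash
python3 - <<'E'
from h import *
print(robot.observe())
E
sed -i 's/round(\(4.3[^,]*\),2),round(\(-4.3[^,]*\),2)/round(float(\1),2),round(float(\2),2)/' arc.py; python3 arc.py 3.1416 9.4248 20; python3 arc.py 3.1416 6.2832 11
```

```text
{'time': 3.9, 'qpos': array([-5.25439407e-01,  5.82890729e-01,  1.72625552e+00,  1.09911153e-04,
        8.31647082e-01, -3.24426501e-01]), 'qvel': array([-0.03110219, -0.06474277,  0.14731375, -0.00018573, -0.07964563,
       -0.02996282]), 'joint_efforts': array([-1.48424688e-01, -4.99412441e+01, -1.65418732e+01, -2.45072795e-01,
        1.48790337e+00,  2.03583558e-02]), 'tool_pos': array([ 0.49538567, -0.19888672,  0.05454554]), 'tool_rot': array([3.14080912e+00, 1.77749229e-04, 1.36970934e+00]), 'contact_force': array([ 4.47895146, -1.24315122, -3.89445564]), 'torque': array([-0.20257227, -0.77159147, -0.00629639]), 'grip_force': 19.999715387821198, 'opening': 0.021416880437988277}
[[0, -1.33, -0.21, 0, 0, 0, 0.1], [0, -2.53, -0.82, 0, 0, 0, 0.1], [0, -3.48, -1.77, 0, 0, 0, 0.1], [0, -4.09, -2.97, 0, 0, 0, 0.1], [0, -4.3, -4.3, 0, 0, 0, 0.1], [0, -4.09, -5.63, 0, 0, 0, 0.1], [0, -3.48, -6.83, 0, 0, 0, 0.1], [0, -2.53, -7.78, 0, 0, 0, 0.1], [0, -1.33, -8.39, 0, 0, 0, 0.1], [0, 0.0, -8.6, 0, 0, 0, 0.1], [0, 1.33, -8.39, 0, 0, 0, 0.1], [0, 2.53, -7.78, 0, 0, 0, 0.1], [0, 3.48, -6.83, 0, 0, 0, 0.1], [0, 4.09, -5.63, 0, 0, 0, 0.1], [0, 4.3, -4.3, 0, 0, 0, 0.1], [0, 4.09, -2.97, 0, 0, 0, 0.1], [0, 3.48, -1.77, 0, 0, 0, 0.1], [0, 2.53, -0.82, 0, 0, 0, 0.1], [0, 1.33, -0.21, 0, 0, 0, 0.1], [0, -0.0, -0.0, 0, 0, 0, 0.1]]
[[0, -1.21, -0.17, 0, 0, 0, 0.1], [0, -2.32, -0.68, 0, 0, 0, 0.1], [0, -3.25, -1.48, 0, 0, 0, 0.1], [0, -3.91, -2.51, 0, 0, 0, 0.1], [0, -4.26, -3.69, 0, 0, 0, 0.1], [0, -4.26, -4.91, 0, 0, 0, 0.1], [0, -3.91, -6.09, 0, 0, 0, 0.1], [0, -3.25, -7.12, 0, 0, 0, 0.1], [0, -2.32, -7.92, 0, 0, 0, 0.1], [0, -1.21, -8.43, 0, 0, 0, 0.1], [0, 0.0, -8.6, 0, 0, 0, 0.1]]
```

Call:
{"op": "play_rows", "data": {"rows": [[0,-1.33,-0.21,0,0,0,0.1],[0,-2.53,-0.82,0,0,0,0.1],[0,-3.48,-1.77,0,0,0,0.1],[0,-4.09,-2.97,0,0,0,0.1],[0,-4.3,-4.3,0,0,0,0.1],[0,-4.09,-5.63,0,0,0,0.1],[0,-3.48,-6.83,0,0,0,0.1],[0,-2.53,-7.78,0,0,0,0.1],[0,-1.33,-8.39,0,0,0,0.1],[0,0.0,-8.6,0,0,0,0.1],[0,1.33,-8.39,0,0,0,0.1],[0,2.53,-7.78,0,0,0,0.1],[0,3.48,-6.83,0,0,0,0.1],[0,4.09,-5.63,0,0,0,0.1],[0,4.3,-4.3,0,0,0,0.1],[0,4.09,-2.97,0,0,0,0.1],[0,3.48,-1.77,0,0,0,0.1],[0,2.53,-0.82,0,0,0,0.1],[0,1.33,-0.21,0,0,0,0.1],[0,0,0,0,0,0,0.1]]}}

```text
time: 5.9
tool_pos: [0.4964, -0.1991, 0.0553]
tool_rot: [3.138, 0.001, 1.37]
contact_force: [5.5, -3.6, -15.4]
opening: 0.0214
grip_force: 20.0
```

Call:
{"op": "play_rows", "data": {"rows": [[0,-1.33,-0.21,0,0,0,0.1],[0,-2.53,-0.82,0,0,0,0.1],[0,-3.48,-1.77,0,0,0,0.1],[0,-4.09,-2.97,0,0,0,0.1],[0,-4.3,-4.3,0,0,0,0.1],[0,-4.09,-5.63,0,0,0,0.1],[0,-3.48,-6.83,0,0,0,0.1],[0,-2.53,-7.78,0,0,0,0.1],[0,-1.33,-8.39,0,0,0,0.1],[0,0.0,-8.6,0,0,0,0.1],[0,1.33,-8.39,0,0,0,0.1],[0,2.53,-7.78,0,0,0,0.1],[0,3.48,-6.83,0,0,0,0.1],[0,4.09,-5.63,0,0,0,0.1],[0,4.3,-4.3,0,0,0,0.1],[0,4.09,-2.97,0,0,0,0.1],[0,3.48,-1.77,0,0,0,0.1],[0,2.53,-0.82,0,0,0,0.1],[0,1.33,-0.21,0,0,0,0.1],[0,0,0,0,0,0,0.1]]}}

```text
time: 7.9
tool_pos: [0.4973, -0.1993, 0.056]
tool_rot: [3.135, 0.001, 1.369]
contact_force: [6.1, -3.8, -18.9]
opening: 0.0215
grip_force: 20.0
```

Call:
{"op": "play_rows", "data": {"rows": [[0,-1.21,-0.17,0,0,0,0.1],[0,-2.32,-0.68,0,0,0,0.1],[0,-3.25,-1.48,0,0,0,0.1],[0,-3.91,-2.51,0,0,0,0.1],[0,-4.26,-3.69,0,0,0,0.1],[0,-4.26,-4.91,0,0,0,0.1],[0,-3.91,-6.09,0,0,0,0.1],[0,-3.25,-7.12,0,0,0,0.1],[0,-2.32,-7.92,0,0,0,0.1],[0,-1.21,-8.43,0,0,0,0.1],[0,0.0,-8.6,0,0,0,0.1],[0,0.0,-8.6,0,0,0,0.1],[0,0.0,-8.6,0,0,0,0.1]]}}

```text
time: 9.2
tool_pos: [0.4953, -0.1987, 0.1416]
tool_rot: [3.14, 0.0, 1.37]
contact_force: [2.9, -2.8, -12.2]
opening: 0.0214
grip_force: 20.0
```

```bash
python3 - <<'E'
from h import *
img,d,m,T=cam("top"); np.savez("top1.npz",img=img,d=d,T=T)
a=cv2.resize(img[110:280,195:360],None,fx=3.4,fy=3.4,interpolation=3); save("top1",a)
E
```

```text
(no output)
```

View pics/top1.png

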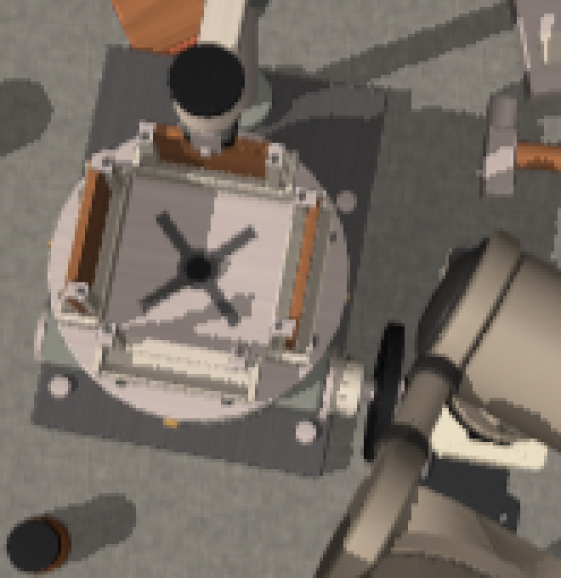

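Call:
{"op": "play_rows", "data": {"rows": [[0,0,0,0,0,0,0.45],[0,0,0,0,0,0,0.45],[0,0,0,0,0,0,0.45],[0,0,-2.5,0,0,0,0.45],[0,0,-7,0,0,0,0.45],[0,0,-12,0,0,0,0.45],[0,0,-17,0,0,0,0.45],[0,-3,-20,0,0,0,0.45],[4,-7,-20,0,0,0,0.45],[9,-9,-20,0,0,0,0.45],[14,-9,-20,0,0,0,0.45],[19,-9,-20,0,0,0,0.45],[24,-9,-20,0,0,0,0.45],[29,-9,-20,0,0,0,0.45],[34,-9.5,-20,0,0,0,0.45],[39,-11,-17,0,0,0,0.45],[44.7,-11.2,-13,0,0,-0.01,0.45],[44.7,-11.2,-11,0,0,-0.01,0.45],[44.7,-11.2,-11,0,0,-0.01,0.45],[44.7,-11.2,-11,0,0,-0.01,0.45]]}}

```text
time: 11.25
tool_pos: [0.4742, 0.262, 0.251]
tool_rot: [-3.14, 0.001, 1.382]
contact_force: [-0.0, -0.6, 0.5]
opening: 0.041
grip_force: 0.0
```

```bash
python3 - <<'E'
from h import *
s=robot.observe(); print(s["tool_pos"],s["tool_rot"],s["contact_force"])
img,d,m,T=cam("wrist"); np.savez("w2.npz",img=img,d=d,T=T); save("w2",img)
t=cam("top"); np.savez("top2.npz",img=t[0],d=t[1],T=t[3])
E
```

```text
[0.47417344 0.26202189 0.25097842] [-3.14039300e+00  1.03683528e-03  1.38157361e+00] [-0.00950332 -0.60893578  0.4535789 ]
```

View pics/w2.png

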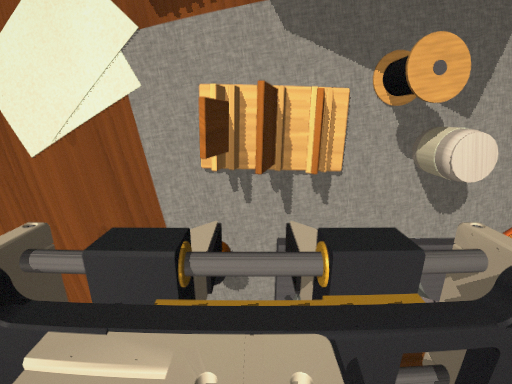

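```bash
cat > m2.py <<'E'
from h import *
f=np.load("w2.npz"); m=optics.camera_model("wrist"); 
for nm,f,m in(("wrist",f,m),("top",np.load("top0.npz"),optics.camera_model("top"))):
    P=cloud(f["d"],m,f["T"]).reshape(-1,3); 
    ex=np.array([np.cos(.215),-np.sin(.215)]); ey=np.array([np.sin(.215),np.cos(.215)])
    c0=np.array([.4953,.3187]); a=(P[:,:2]-c0)@ex; b=(P[:,:2]-c0)@ey; Z=P[:,2]
    k=(abs(a)<.035)&(abs(b)<.07)&(Z>.05)
    a,b,Z=a[k],b[k],Z[k]; 
    print(nm,k.sum(),"zmax",np.percentile(Z,[90,98,99.5]),"b range",np.percentile(b[Z>.07],[.5,99.5]))
    for z in np.arange(.055,.102,.006):
        s=abs(Z-z)<.003
        if s.sum()>5: print(z.round(3),s.sum(),"a",np.percentile(a[s],[3,50,97]).round(4))
    s=Z>.075; A=np.polyfit(b[s],a[s],1); print("yaw slope",A)
f=np.load("top2.npz"); m=optics.camera_model("top"); P=cloud(f["d"],m,f["T"]).reshape(-1,3)
C=np.array([.597,-.001]); y0=-.2
ex=np.array([np.cos(y0),np.sin(y0)]); ey=np.array([-np.sin(y0),np.cos(y0)])
a=(P[:,:2]-C)@ex; b=(P[:,:2]-C)@ey; Z=P[:,2]
k=(a<-.04)&(a>-.13)&(abs(b)<.075)
for lo,hi in[(.162,.172),(.178,.186),(.188,.194),(.245,.265)]:
    s=k&(Z>lo)&(Z<hi); 
    if s.sum(): print("z",lo,s.sum(),"a",np.percentile(a[s],[2,25,50,75,98]).round(4),"b",np.percentile(b[s],[2,25,50,75,98]).round(4))
s=k&(Z>.245)
for sg in(1,-1):
    q=s&(b*sg>0); print("keeper",sg,q.sum(),a[q].mean(),b[q].mean(),Z[q].mean())
# side / rear boards tops
for nm,q in(("left",(b>.06)&(b<.1)&(abs(a)<.05)),("right",(b<-.06)&(b>-.1)&(abs(a)<.05)),("rear",(a>.06)&(a<.1)&(abs(b)<.05))):
    q=q&(abs(Z-.247)<.004); print(nm,q.sum(),a[q].mean(),b[q].mean(),np.polyfit(a[q],b[q],1) if nm!="rear" else np.polyfit(b[q],a[q],1))
E
python3 m2.py
```

```text
wrist 34988 zmax [0.3487706  0.35153346 0.35208239] b range [-0.06822307  0.03815237]
0.055 85 a [0.0111 0.012  0.0127]
0.061 94 a [0.0093 0.0102 0.011 ]
0.067 92 a [0.0077 0.0085 0.0094]
0.073 102 a [0.0061 0.0068 0.0078]
0.079 103 a [0.0043 0.0052 0.006 ]
0.085 105 a [0.0028 0.0036 0.0045]
0.091 139 a [-0.007   0.0018  0.0028]
0.097 678 a [-0.0067 -0.0029  0.0009]
yaw slope [0.081784  0.0023271]
top 282 zmax [0.09698078 0.09847702 0.09966821] b range [-0.04764959  0.05155064]
0.055 23 a [0.0097 0.0126 0.0143]
0.061 23 a [0.0069 0.0106 0.0118]
0.067 27 a [0.0067 0.0088 0.0099]
0.073 20 a [0.0032 0.0072 0.008 ]
0.079 24 a [0.0032 0.0056 0.0069]
0.085 22 a [0.     0.004  0.0054]
0.091 47 a [-0.0062  0.0014  0.0036]
0.097 89 a [-0.0063 -0.0023  0.0014]
yaw slope [-3.14564265e-03  7.06695829e-05]
z 0.162 235 a [-0.0957 -0.0803 -0.0768 -0.0734 -0.0489] b [-0.0644 -0.0309 -0.0021  0.0284  0.0559]
z 0.178 208 a [-0.0931 -0.0904 -0.0836 -0.0636 -0.0464] b [-0.0633 -0.0267 -0.0012  0.0273  0.0649]
z 0.188 70 a [-0.0914 -0.083  -0.0729 -0.0574 -0.0501] b [-0.0705 -0.0586  0.0478  0.0579  0.0737]
z 0.245 117 a [-0.078  -0.0714 -0.0652 -0.0466 -0.0406] b [-0.0737 -0.0496  0.0402  0.0498  0.0733]
keeper 1 61 -0.05954185097403497 0.05523499660017777 0.2550360089194271
keeper -1 56 -0.060301125908099995 -0.05561658731834828 0.2549833107308593
left 131 0.0025734415426561046 0.07687193559109551 [-0.00560583  0.07688636]
right 123 0.00046796106495740087 -0.07781147662648265 [ 0.00292444 -0.07781285]
rear 70 0.07640671482245326 -0.0015751196733852608 [0.0067807 0.0764174]
```

Call:
{"op": "play_rows", "data": {"rows": [[2,-0.5,2.5,-0.1,0,0.01,0.3],[4,-1,5,-0.2,0,0.02,0.3],[6.2,-1.4,7.3,-0.262,0,0.026,0.3],[6.2,-1.4,7.3,-0.262,0,0.026,0.3],[6.2,-1.4,7.3,-0.262,0,0.026,0.3],[6.2,-0.6,10.3,-0.262,0,0.026,0.3],[6.2,0.2,13.3,-0.262,0,0.026,0.3],[6.2,0.85,15.6,-0.262,0,0.026,0.3],[6.2,1.1,16.8,-0.262,0,0.026,0.3],[6.2,1.1,16.8,-0.262,0,0.026,0.3],[6.2,1.1,16.8,-0.262,0,0.026,0.3]]}}

```text
time: 12.45
tool_pos: [0.4985, 0.3202, 0.0848]
tool_rot: [2.878, -0.005, 1.353]
contact_force: [0.7, 0.3, -0.0]
opening: 0.0275
grip_force: 0.0
```

Call:
{"op": "play_rows", "data": {"rows": [[0,-0.18,0.2,0,0,0,0.2],[0,-0.18,0.2,0,0,0,0.15],[0,-0.18,0.2,0,0,0,0.02],[0,-0.18,0.2,0,0,0,0.02],[0,-0.18,0.2,0,0,0,0.02],[0,-0.18,0.2,0,0,0,0.02]], "squeeze": 20}}

```text
time: 13.05
tool_pos: [0.4963, 0.3209, 0.0814]
tool_rot: [2.879, -0.004, 1.354]
contact_force: [-2.2, -0.4, 5.9]
opening: 0.0077
grip_force: 20.0
```

Call:
{"op": "play_rows", "data": {"rows": [[0,0,-1,0,0,0,0.02],[0,0,-3,0,0,0,0.02],[0,0,-6,0,0,0,0.02],[0,0,-10,0,0,0,0.02],[0,0.5,-14,0,0,0,0.02],[0,1,-18,0,0,0,0.02],[0,2,-22,0,0,0,0.02],[-1,2.6,-26.5,0,0,0,0.02],[-5,4,-26.5,0,0,0,0.02],[-9,5,-26,0,0,0,0.02],[-13,6,-26,0,0,0,0.02],[-17,7.5,-25.5,0,0.004,-0.016,0.02],[-21,8.5,-25,0,0.004,-0.016,0.02],[-25,9.8,-25,0,0.004,-0.016,0.02],[-28,10.7,-24.5,0,0.004,-0.016,0.02],[-29.5,11.1,-24.5,0,0.004,-0.016,0.02],[-29.5,11.1,-24.5,0,0.004,-0.016,0.02],[-29.5,11.1,-24.5,0,0.004,-0.016,0.02],[-29.5,11.1,-24.5,0,0.004,-0.016,0.02]]}}

```text
time: 14.95
tool_pos: [0.475, 0.0233, 0.3453]
tool_rot: [2.88, -0.003, 1.372]
contact_force: [0.5, -0.1, -0.2]
opening: 0.0079
grip_force: 20.0
```

```bash
python3 - <<'E'
from h import *
s=robot.observe(); print(s["tool_pos"],s["tool_rot"],s["contact_force"],s["opening"])
Rm=R.from_euler('xyz',s["tool_rot"]).as_matrix()
C=np.array([.597,-.001]);y0=-.2;ex=np.array([np.cos(y0),np.sin(y0)]); ey=np.array([-np.sin(y0),np.cos(y0)])
img,d,m,T=cam("wrist"); np.savez("w3.npz",img=img,d=d,T=T); 
i2,d2,m2,T2=cam("scene"); np.savez("s3.npz",img=i2,d=d2,T=T2)
c=np.zeros((384,800,3),np.uint8); c[:,:512]=img; e=cv2.resize(i2[120:248,210:306],None,fx=3,fy=3,interpolation=3); c[:,512:800]=e; save("w3",c)
P=cloud(d,m,T).reshape(-1,3)
# holder points in slot frame
S=np.array([.5205,.0140]); a=(P[:,:2]-S)@ex; b=(P[:,:2]-S)@ey; Z=P[:,2]
for lo,hi in[(.163,.171),(.179,.187),(.188,.195),(.25,.26)]:
    k=(abs(a)<.03)&(abs(b)<.07)&(Z>lo)&(Z<hi)
    if k.sum()>5: print(lo,k.sum(),np.percentile(a[k],[2,50,98]).round(4),np.percentile(b[k],[2,50,98]).round(4))
# board points in tool frame
q=(P-s["tool_pos"])@Rm; hs=cv2.cvtColor(img,cv2.COLOR_RGB2HSV).reshape(-1,3)
k=(abs(q[:,1])<.012)&(q[:,2]>-.03)&(q[:,2]<.09)&(abs(q[:,0])<.07)&(hs[:,0]<18)&(hs[:,1]>100)
print(k.sum(),np.percentile(q[k],[1,50,99],axis=0).round(4))
E
```

```text
[0.47499296 0.02326288 0.34526746] [ 2.87974558 -0.00347256  1.37165296] [ 0.52355663 -0.0854079  -0.21340475] 0.007920972623537024
0.163 301 [-0.0196 -0.0153  0.0182] [-0.044   0.0403  0.0665]
0.179 690 [-0.0157  0.0072  0.0271] [-0.043   0.0122  0.0661]
0.188 222 [-0.0147  0.0069  0.0274] [-0.0432  0.0574  0.0692]
0.25 256 [-0.0008  0.0079  0.0291] [0.0407 0.0472 0.0691]
1867 [[-0.0222 -0.0044 -0.0164]
 [ 0.0272 -0.0001 -0.0148]
 [ 0.0506  0.004   0.0487]]
```

View pics/w3.png

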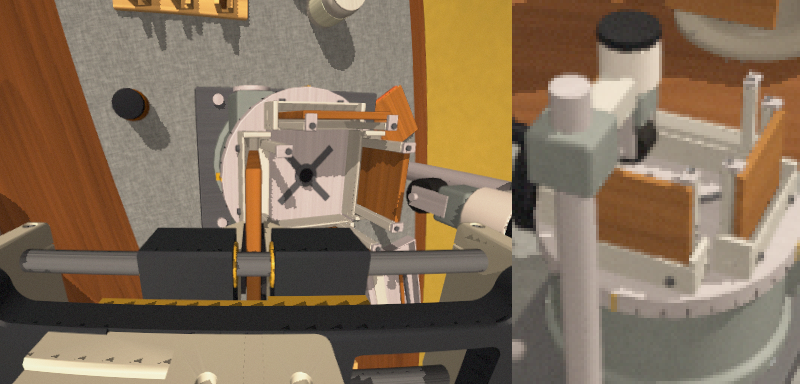

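Call:
{"op": "play_rows", "data": {"rows": [[0,0.05,3,0,0,0,0.02],[0,0.05,6,0,0,0,0.02],[0,0.05,8,0,0,0,0.02],[0,0.05,9.5,0,0,0,0.02],[0,0.05,10.5,0,0,0,0.02],[0,0.05,11.2,0,0,0,0.02],[0,0.05,11.6,0,0,0,0.02],[0,0.05,11.7,0,0,0,0.02],[0,0.05,11.8,0,0,0,0.02],[0,0.05,11.8,0,0,0,0.02]]}}

```text
time: 16.05
tool_pos: [0.5059, 0.0164, 0.2318]
tool_rot: [2.879, -0.003, 1.371]
contact_force: [-0.4, 0.6, -0.6]
opening: 0.0081
grip_force: 20.0
```

Call:
{"op": "play_rows", "data": {"rows": [[0,-0.02,0.1,0,0,0,0.02],[0,-0.05,0.18,0,0,0,0.02],[0,0.2,0.2,0.044,0,0,0.02],[0,0.46,0.23,0.087,0,0,0.02],[0,0.72,0.27,0.131,0,0,0.02],[0,0.97,0.32,0.175,0,0,0.02],[0,1.22,0.39,0.218,0,0,0.02],[0,1.46,0.47,0.262,0,0,0.02],[0,1.46,0.47,0.262,0,0,0.02],[0,1.46,0.47,0.262,0,0,0.02]]}}

```text
time: 17.05
tool_pos: [0.5211, 0.0133, 0.2306]
tool_rot: [3.14, -0.003, 1.371]
contact_force: [1.8, 0.2, 0.9]
opening: 0.008
grip_force: 20.0
```

Call:
{"op": "play_rows", "data": {"rows": [[0,0.07,0.02,0.01,0,0,0.02],[0,0.14,0.03,0.022,0,0,0.02],[0,0.14,0.03,0.022,0,0,0.02],[0,0.14,0.03,0.022,0,0,0.02]]}}

```text
time: 17.45
tool_pos: [0.522, 0.0132, 0.2307]
tool_rot: [-3.12, -0.003, 1.371]
contact_force: [-2.0, 0.1, 5.5]
opening: 0.0078
grip_force: 20.0
```

Call:
{"op": "play_rows", "data": {"rows": [[0,0,0,0,0,0,0.3],[0,0,0,0,0,0,0.3],[0,0,0,0,0,0,0.3],[0,0,0,0,0,0,0.3],[0,0,-0.5,0,0,0,0.3],[0,0,-2,0,0,0,0.3],[0,0,-4,0,0,0,0.3],[0,0,-7,0,0,0,0.3],[0,-2,-10,0,0,0,0.3],[0,-6,-12,0,0,0,0.3],[0,-6,-12,0,0,0,0.3],[0,-6,-12,0,0,0,0.3]]}}

```text
time: 18.65
tool_pos: [0.4658, 0.0243, 0.3525]
tool_rot: [-3.122, -0.003, 1.371]
contact_force: [0.0, -0.3, -0.4]
opening: 0.0273
grip_force: 0.0
```

```bash
python3 - <<'E'
from h import *
s=robot.observe(); print(s["time"],s["tool_pos"],s["contact_force"])
img,d,m,T=cam("wrist"); save("w4",img)
P=cloud(d,m,T).reshape(-1,3); hs=cv2.cvtColor(img,cv2.COLOR_RGB2HSV).reshape(-1,3)
y0=-.2;ex=np.array([np.cos(y0),np.sin(y0)]); ey=np.array([-np.sin(y0),np.cos(y0)])
S=np.array([.5205,.0140]); a=(P[:,:2]-S)@ex; b=(P[:,:2]-S)@ey; Z=P[:,2]
k=(abs(a)<.03)&(abs(b)<.06)&(Z>.2)&(Z<.25)&(hs[:,0]<18)&(hs[:,1]>100)
for z in(.205,.215,.225,.235,.245,.249):
    q=k&(abs(Z-z)<.003)
    if q.sum()>3: print(z,q.sum(),np.percentile(a[q],[3,50,97]).round(4),np.percentile(b[q],[1,99]).round(4),np.percentile(Z[q],98))
E
```

```text
18.65 [0.46580731 0.02425008 0.35251741] [ 0.01048226 -0.31656754 -0.44448227]
0.205 88 [-0.0032 -0.003  -0.0028] [-0.0461  0.049 ] 0.20793636499685528
0.215 91 [-0.0032 -0.003  -0.0027] [-0.0429  0.0496] 0.21790559330229983
0.225 94 [-0.0032 -0.003  -0.0001] [-0.0398  0.0495] 0.22782719682530278
0.235 106 [-0.0038 -0.003  -0.0005] [-0.0347  0.0495] 0.2379068228059932
0.245 626 [-0.0031 -0.0001  0.0039] [-0.0307  0.0486] 0.24715203422462606
0.249 172 [-0.0026  0.0006  0.0039] [-0.0308  0.0446] 0.24755500295991117
```

View pics/w4.png

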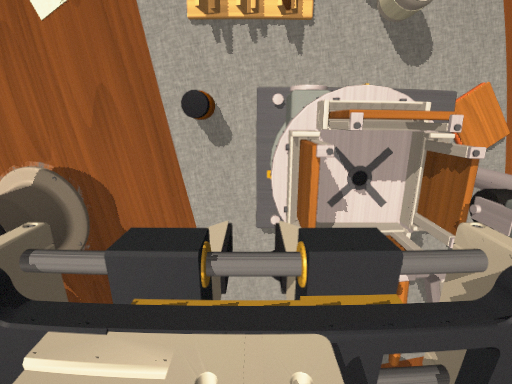

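The picture shows the cover upright in the loading-side holder (around 308,185), under the keepers. Its top is at 247 mm, its outer face is vertical and it sits along the groove, so I'm handing in.

```bash
python3 -c "
from cell import robot
print(robot.hand_in())"
```

```text
the job is handed in; nothing more can be done
None
```

I wound the table to bring the empty holder square at the loading side and stood the cover upright in its groove under the keepers. I then let go and handed the job in at about 19 s; the hand-in gave no verdict, but my last camera check showed the cover's top at 247 mm, like the other three.

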